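Find the roller gap that takes the feeler blade

TASK

One of the three rollers on the bed has been set to the right side clearance, the other two have not. Take the feeler gauge out of its rack and gently try its blade down into the gaps between roller and upright, never forcing it where it jams; leave it in the gap that takes it, fully home at the top of the roller with the shoulder of its handle sitting down on the stand, and let go of it. Leave the loose parts lying about where they are.

Things in the scene. Friction and masses are not known exactly. Their poses are not given: they have to be found in the camera images.
- gauge: Feeler gauge, 0.08 to 0.17 kg, standing in the rack's slot, shoulder on its top. Black rubber handle block 14 mm (x) by 36 mm (y) by 55 mm (z) with steel bands; below it a steel blade 4 mm thick (x), 20 mm wide (y), 34 mm long, tip rounded (radius 2 mm). Origin: centre of the handle's underside (the shoulder); z up, handle 0 to 55 mm, blade tip at -34 mm. A half turn about z makes no difference.
- rack: Fixed green rack block, 60 mm (x) by 70 mm (y) by 50 mm high on a 6 mm foot plate 100 by 90 mm, with a slot 9 mm (x) by 26 mm (y) for the blade. Origin: centre of the underside; axes parallel to those of the gauge standing in it.
- bed: Fixed, rigid roller bed: steel base plate 130 mm (x, -60 to +70) by 380 mm (y), 12 mm thick; three steel rollers (100 mm diameter, 36 mm wide, axles along x, crest 110 mm high) at y = -120, 0, +120 mm. On the -x side of each an aluminium upright, 64 mm wide (y), 27 mm thick, 110 mm high; the gap lies between it and the roller. Origin: under the middle gap, on the table.
- gap_1 (a point): Mouth of the first (y = -120 mm) gap: its middle, level with the upright's top (110 mm above the table), over the axle. Axes as the bed's: x across the gap (6 mm at the mouth), y along it, z up. Open to full depth (blade 34 mm in, shoulder on the upright), or narrowed inside to 2 mm by a hidden ridge so that the blade jams 12 to 28 mm deep: one gap is open, which one differs each time.
- gap_2 (a point): Mouth of the middle (y = 0) gap: its middle, level with the upright's top (110 mm above the table), over the axle. Axes as the bed's: x across the gap (6 mm at the mouth), y along it, z up. Open to full depth (blade 34 mm in, shoulder on the upright), or narrowed inside to 2 mm by a hidden ridge so that the blade jams 12 to 28 mm deep: one gap is open, which one differs each time.
- gap_3 (a point): Mouth of the third (y = +120 mm) gap: its middle, level with the upright's top (110 mm above the table), over the axle. Axes as the bed's: x across the gap (6 mm at the mouth), y along it, z up. Open to full depth (blade 34 mm in, shoulder on the upright), or narrowed inside to 2 mm by a hidden ridge so that the blade jams 12 to 28 mm deep: one gap is open, which one differs each time.
- magnet_base: Bystander: loose red magnetic base, 50 by 50 by 55 mm with a short black stud on top (67 mm in all). Origin: centre of the underside.
- collar: Bystander: loose steel shaft collar lying flat, 48 mm outside diameter, 18 mm high. Origin: centre of the underside.
- bolt: Bystander: loose steel bolt standing on its 34 mm head, 60 mm high. Origin: centre of the underside.
Not all that is in view belongs to the job. There is more than one size of the rack; the job needs the middle-sized.

How it is judged:
By the outcome, as a careful person would: the job done as asked, in the order asked, and still so for the second after the job is handed in, with the robot touching nothing.
It also fails if it takes over 54 s, if anything falls off the work surface, if the arm or the gripper's body presses on something with over 40 N, if the wrist force passes 120 N, or if a joint passes its speed limit or range.

ROBOT

A 6-joint arm with a two-finger parallel gripper is mounted at the origin on the work surface. World frame = base frame: x ahead of the robot, y to its left, z up, the work surface at z = 0. Lengths are in m, angles in degrees, forces in N, time in s.
With the tool pointing down it reaches from about 0.275 to 0.825 m from the base axis. Payload 5.2 kg.
Tool frame: the origin (TCP) lies on the centre line of the jaws, within the pads' length; the fingertips stand 17 mm ahead of it and the grasp point (between the pads) lies 2 mm behind it (bot.tcp_to_tips is the z of the fingertips in the tool frame, in m); z points along the fingers, y is the line along which they close (so a half turn about z gives the same grasp; the last joint's range is limited). The gripper opens to 93 mm and grips with 3 to 60 N. Pads are 15 mm wide; open, the fingers measure 128 mm over their backs; the gripper's body (75 mm by 188 mm) begins 65 mm behind the grasp point.
Start: joints at [60.745, 14.817, 87.949, -0, 77.235, -11.62], TCP at [0.167, 0.524, 0.236] pointing down, gripper open.
Joint ranges: [-179.93, 179.93], [-52.35, 119.4], [10.71, 147.94], [-69.91, 249.91], [12.55, 155.21], [-178.61, 178.61]. Speed limits (degrees/s): [147.25, 147.25, 180, 180, 180, 180].

INTERFACE

Orientations are given as a 3x3 rotation matrix whose columns are the frame's x, y, z axes.
In Python, from plant import bot gives the robot as it stands. The module is installed in compiled form; this text tells all that it offers.
- The arm moves only by the tool carry_out, never from a script. Its argument "steps" is a list that holds one entry, the list of rows, each a list of 7 numbers: the finger opening in m, from 0 to 0.093, then the shift along the tool's x, y, z in m, then the turn, a rotation vector about the tool's x, y, z in degrees. A call has 1 to 5 rows; each row is the pose to reach, as a shift and turn from the pose commanded when the call began, along the tool's axes at that moment; what a row does not reach only later rows make up. A row lasts 1/8 s, in which the tool goes at most 62.5 mm and 10.7 degrees, less where a joint would pass 70% of its speed; a pose out of reach is approached as far as the arm can. A call with a gripper value outside its range is refused whole. The fingers move at their own pace and stop on an object; "grip_force" is the grip in N (left out, the last holds). Time passes only in rows, so rows that repeat a pose let the fingers close. It gives the time, the measured TCP pose, the force, the opening and the grip force at its end, in the units of the state.
- bot.read_state(): the state, without advancing time (a new reading comes with each control period).
- bot.capture(name): name is "side" or "top"; returns the picture (480x640x3 uint8, red, green, blue); there is no depth.
- bot.camera_params(name): a dict with "intrinsics" (3x3 intrinsics, pixels), "k1" (the pictures are not rectified: a ray, as slopes to the right and down, at radius r is drawn at 1 + k1 r^2 times it, then the intrinsics apply), "xyz" and "attitude" of the camera in the world. Camera axes: x right, y down, z forward; pixel columns grow to the right and rows downward; lengths in m; the calibration is good to about 2 mm. A picture is of the moment at which its call begins. camera_params takes no time and is no camera call.
- bot.close_job(): hands the job in; it is judged then, once.
The state is a dict: "time": time; "joints": joint angles; "joint_velocities": joint speeds; "effort": joint torques, N m; "position": TCP position; "ee_rot": TCP orientation; "force": force on the tool from outside, world axes, zero at the start; "ft_torque": the same for the moment, N m; "opening": finger opening in m; "grip_force": force on a finger pad.
Only numpy, scipy, OpenCV 4.12 (cv2) and the standard library are available. Lean on these libraries where they do the work, as an engineer would, in place of code of your own. Each camera call takes 0.05 s, during which the arm holds its last target. There are 200 camera calls.

## Working session

There is one attempt and no reset: what is moved stays moved. The work goes in short steps, Python scripts to look and compute and a tool call to move; the robot and the scene stay as the last step left them, time stands still between calls to the robot, and variables do not carry over. Pictures are saved under pics/ and viewed, at most 10 in all, crops included, and the job is handed in when it is done.

Besides the shell and the picture viewer there is one more tool, called after "Request:" as name(argument=value, ...) on one line, values as JSON. carry_out: Moves the arm, as the interface text tells. Its arguments: {"type":"object","properties":{"steps":{"type":"array"},"grip_force":{"type":"number"}},"required":["steps"]}

```bash
mkdir -p pics
python3 - <<'E'
from plant import bot
import cv2
for n in("side","top"):
    cv2.imwrite(f"pics/{n}0.png",bot.capture(n)[...,::-1]); print(n,bot.camera_params(n))
s=bot.read_state();print(s);print(bot.tcp_to_tips)
E
```

```text
side {'intrinsics': array([[479.67812809,   0.        , 318.58949609],
       [  0.        , 479.67812809, 244.28886776],
       [  0.        ,   0.        ,   1.        ]]), 'k1': 0.04517140526115288, 'xyz': array([ 0.32696728, -0.61910021,  0.78218272]), 'attitude': array([[ 0.95726468, -0.21150647,  0.1972545 ],
       [-0.2886098 , -0.7426404 ,  0.60430921],
       [ 0.01867386, -0.63541345, -0.77194627]])}
top {'intrinsics': array([[573.69605679,   0.        , 325.7093698 ],
       [  0.        , 573.69605679, 227.89230233],
       [  0.        ,   0.        ,   1.        ]]), 'k1': -0.0026050683280613067, 'xyz': array([ 0.33919178, -0.09317847,  1.10384408]), 'attitude': array([[ 0.00766612, -0.98694474,  0.16087672],
       [-0.99993534, -0.00891724, -0.0070563 ],
       [ 0.00839876, -0.16081222, -0.98694928]])}
{'time': 0.1, 'joints': array([ 6.07450592e+01,  1.48531123e+01,  8.80050288e+01,  1.81113834e-05,
        7.72343181e+01, -1.16208594e+01]), 'joint_velocities': array([-0.07591513, -0.0488045 , -0.1092609 , -0.01890717,  0.00016823,
       -0.02547821]), 'effort': array([ 1.60095595e-03, -4.38208508e+01, -2.84645873e+01,  7.19228410e-02,
        3.62203585e-02, -7.05576372e-05]), 'position': array([0.16637187, 0.52374408, 0.23491778]), 'ee_rot': array([[-9.53010490e-01,  3.02936271e-01, -7.88886356e-04],
       [ 3.02937123e-01,  9.53009506e-01, -1.40774221e-03],
       [ 3.25360019e-04, -1.58057606e-03, -9.99998698e-01]]), 'force': array([0.48584811, 0.28374871, 0.07599244]), 'ft_torque': array([0.03307892, 0.02886515, 0.03989886]), 'grip_force': 0.0, 'opening': 0.09298821361997482}
0.017
```

View pics/side0.png

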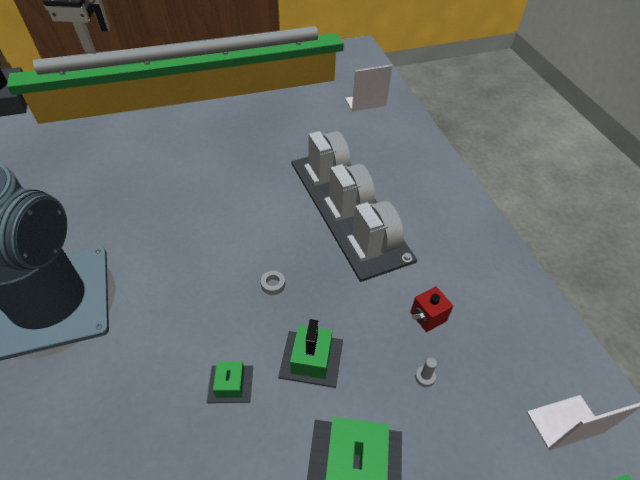

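View pics/top0.png

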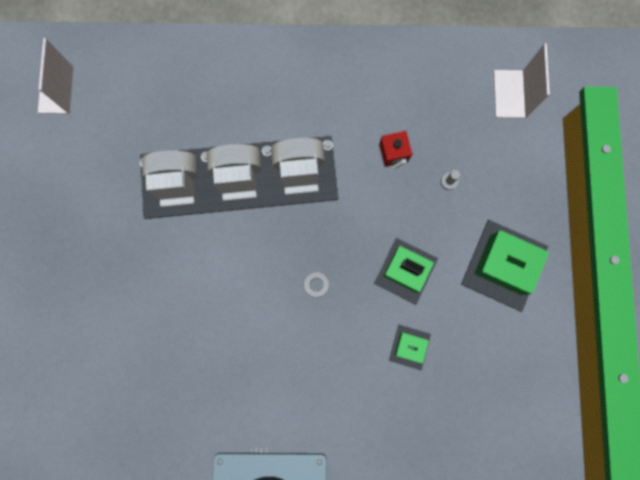

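The side view shows the gauge in the rack at about (312,345), the bed uprights at (320,143), (343,177) and (370,216), and the magnet base at (430,308). In the top view the gauge is at (412,268), the upright tops are at (165,181), (233,174) and (298,167), and the collar is at (316,285). Next I'll zoom in on the gauge and the bed.

```bash
cat > h.py <<'E'
import numpy as np, cv2
from plant import bot
def K(n):
    p=bot.camera_params(n); return p["intrinsics"],p["k1"],np.array(p["xyz"]),np.array(p["attitude"])
def ray(n,uv):
    M,k,c,R=K(n); d=cv2.undistortPoints(np.array([[uv]],float),M,np.array([k,0,0,0,0.]))[0,0]
    return c,R@np.array([d[0],d[1],1])
def onz(n,uv,z):
    c,d=ray(n,uv); return c+d*(z-c[2])/d[2]
def tri(a,b):
    c1,d1=ray("top",a); c2,d2=ray("side",b)
    d1/=np.linalg.norm(d1); d2/=np.linalg.norm(d2)
    t=np.linalg.lstsq(np.c_[d1,-d2],c2-c1,rcond=None)[0]
    p,q=c1+d1*t[0],c2+d2*t[1]; return (p+q)/2,np.linalg.norm(p-q)
def proj(n,P):
    M,k,c,R=K(n); return cv2.projectPoints(np.array([P],float),cv2.Rodrigues(R.T)[0],-R.T@c,M,np.array([k,0,0,0,0.]))[0][0,0]
E
python3 - <<'E'
import cv2,numpy as np
t=cv2.imread("pics/top0.png");s=cv2.imread("pics/side0.png")
z=lambda i,x,y,w,h,W,H:cv2.resize(i[y:y+h,x:x+w],(W,H),interpolation=cv2.INTER_CUBIC)
o=np.zeros((600,800,3),np.uint8)
o[:400]=z(t,140,132,200,100,800,400)   # x4
o[400:,:266]=z(t,380,240,66,50,266,200)
o[400:,270:536]=z(s,280,310,66,50,266,200)
cv2.imwrite("pics/z1.png",o)
cv2.imwrite("pics/z2.png",z(s,290,120,133,150,532,600))
E
```

```text
(no output)
```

View pics/z1.png

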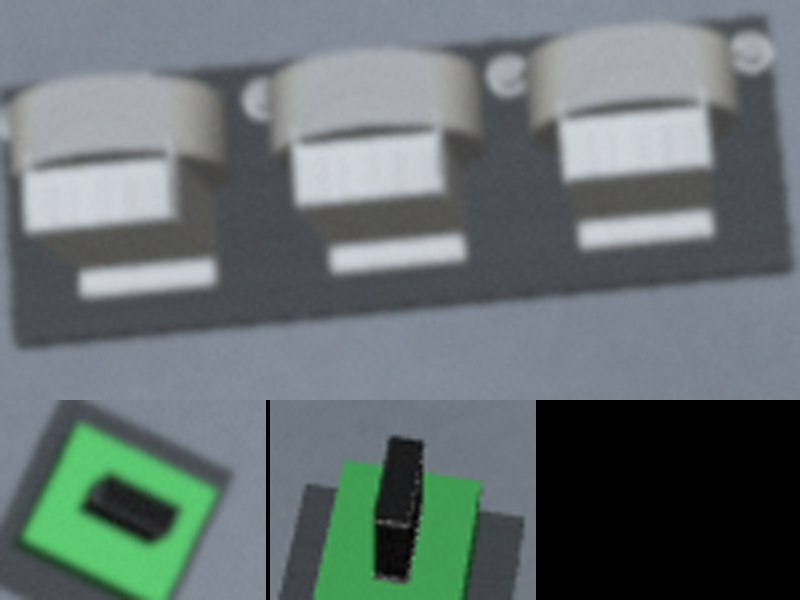

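View pics/z2.png

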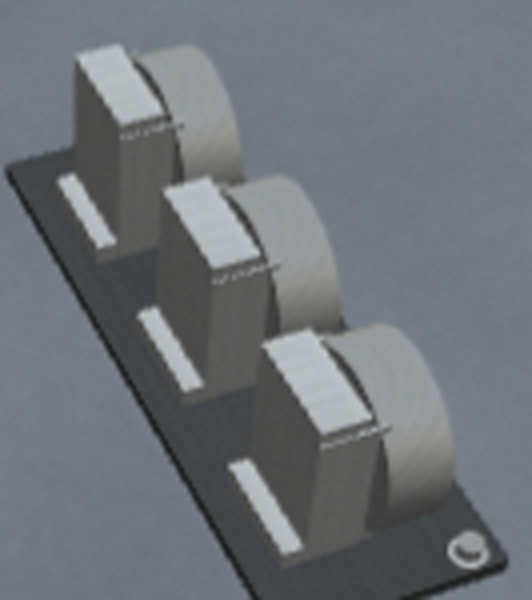

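The crops show the upright tops as bright quads in both views. The handle's long axis runs roughly along the bed's y, turned by about 25°. I'll measure both next.

```bash
cat > m.py <<'E'
from h import *
I={"top":cv2.imread("pics/top0.png"),"side":cv2.imread("pics/side0.png")}
def quads(m,lo,hi,n=9):
    r=[]
    for c in cv2.findContours(m.astype(np.uint8)*255,cv2.RETR_EXTERNAL,cv2.CHAIN_APPROX_NONE)[0]:
        a=cv2.contourArea(c)
        if lo<a<hi:
            M=cv2.moments(c); r.append((a,M["m10"]/a,M["m01"]/a,cv2.minTriangle(c) if 0 else cv2.approxPolyDP(cv2.convexHull(c),0.06*cv2.arcLength(c,True),True)[:,0].tolist()))
    return r
Q={}
for n,(x0,y0,x1,y1) in {"top":(140,130,340,230),"side":(285,120,425,280)}.items():
    g=I[n].min(2).astype(int); m=np.zeros(g.shape,bool); m[y0:y1,x0:x1]=g[y0:y1,x0:x1]>183
    Q[n]=quads(m,100,900)
    for q in Q[n]: print(n,q)
R={}
for n,(x0,y0,x1,y1) in {"top":(375,235,440,305),"side":(275,315,350,390)}.items():
    h=cv2.cvtColor(I[n],cv2.COLOR_BGR2HSV); m=np.zeros(h.shape[:2],bool)
    m[y0:y1,x0:x1]=((h[...,1]>120)&(h[...,2]>(175 if n=='top' else 120)))[y0:y1,x0:x1]
    for q in quads(m,200,4000): print("rack",n,q)
    v=np.zeros(m.shape,bool); v[y0:y1,x0:x1]=(h[...,2]<48)[y0:y1,x0:x1]
    for q in quads(v,40,2000): print("handle",n,q)
E
python3 m.py
```

```text
top (100.5, 176.20066334991705, 201.0066334991708, [[192, 199], [161, 203]])
top (401.5, 163.70361145703612, 180.296803652968, [[180, 173], [179, 185], [147, 187], [147, 176]])
top (403.5, 231.35026848409746, 173.68690623709207, [[248, 166], [248, 178], [215, 181], [214, 169]])
top (406.5, 298.22222222222223, 167.2132021320213, [[315, 160], [315, 172], [282, 175], [281, 163]])
rack top (1077.5, 409.29311678267595, 268.20680587780356, [[400, 247], [431, 262], [419, 289], [387, 274]])
handle top (130.0, 412.2679487179487, 267.25, [[422, 268], [416, 274], [402, 265], [407, 260]])
rack side (934.5, 311.2300695559123, 347.6855716069199, [[299, 325], [331, 330], [325, 367], [290, 361]])
handle side (259.0, 311.43243243243245, 336.58815958815956, [[315, 320], [312, 354], [306, 337]])
```

```bash
cat >> m.py <<'E'
print("----")
g=I["side"].min(2).astype(int); print(g[216,355:385],g[350,285:335].tolist())
for th in(140,155,165):
    m=np.zeros(g.shape,bool); m[120:240,285:400]=g[120:240,285:400]>th
    print(th,[(a,round(x,1),round(y,1)) for a,x,y,_ in quads(m,60,900)])
print("green V", I["side"][318:385:3,318,1], I["side"][335:385:3,300,1])
for a,b in (((163.7,180.3),(320.5,141.5)),((231.3,173.7),(343.5,175.8)),((298.2,167.2),(368.8,215.8))):
    print("upright",tri(a,b), onz("top",a,.11),onz("side",b,.11))
P=[onz("top",u,z) for z in(.05,.056) for u in ([400,247],[431,262],[419,289],[387,274],(409.3,268.2))]
for p in P: print(p.round(4),proj("side",p).round(1))
for z in(.105,.111): print("h",onz("top",(412.3,267.2),z),onz("top",(407,260),z)-onz("top",(422,268),z))
E
python3 m.py|sed -n '/----/,$p'
```

```text
----
[ 75  76  75  75  76  75  76 116 176 181 180 179 179 178 178 178 178 178
 179 181 184 184 148  85  65 106 144 153 150 149] [64, 65, 64, 64, 64, 64, 63, 64, 63, 65, 66, 65, 65, 64, 65, 66, 66, 64, 64, 63, 53, 14, 14, 14, 8, 14, 12, 16, 8, 44, 60, 63, 63, 64, 63, 65, 64, 65, 62, 64, 66, 64, 63, 66, 24, 48, 65, 63, 65, 63]
140 [(306.5, 368.9, 214.7), (434.0, 388.3, 215.2), (87.5, 332.2, 206.9), (355.5, 361.5, 176.7), (246.5, 342.5, 175.2), (72.5, 311.3, 172.4), (298.0, 337.9, 143.0), (202.5, 319.4, 140.5)]
155 [(288.5, 368.7, 214.9), (78.0, 332.1, 207.1), (229.0, 342.4, 175.3), (61.5, 311.1, 172.6), (185.5, 319.5, 140.5)]
165 [(273.5, 368.7, 214.7), (66.5, 332.1, 206.7), (213.5, 342.5, 175.1), (166.5, 319.3, 140.3)]
green V [120  95 116 118 148 150 150 156 156 157 156 155 158 158 158 157 116  62
  62  62  67  72  46] [157 156 157 157 157 157 156 159 158 157  62  61  60  62  69  65 124]
upright (array([0.58632235, 0.18839365, 0.10807829]), np.float64(0.0032395154705229046)) [0.58420039 0.18800116 0.11      ] [0.58727123 0.18623171 0.11      ]
upright (array([0.5992876 , 0.06845046, 0.10927994]), np.float64(0.003291932440011479)) [0.59742374 0.06854499 0.11      ] [0.60072518 0.06781804 0.11      ]
upright (array([ 0.61152975, -0.05035647,  0.1084592 ]), np.float64(0.001130408987311056)) [ 0.6105326  -0.05032822  0.11      ] [ 0.61147547 -0.05163781  0.11      ]
[ 0.4763 -0.2387  0.05  ] [330.  332.3]
[ 0.4489 -0.2956  0.05  ] [324.5 366.4]
[ 0.3991 -0.2725  0.05  ] [291.4 361.7]
[ 0.4261 -0.2141  0.05  ] [297.9 327.4]
[ 0.4371 -0.2553  0.05  ] [310.7 346.6]
[ 0.4756 -0.2378  0.056 ] [329.5 330.3]
[ 0.4483 -0.2945  0.056 ] [324.1 364.2]
[ 0.3987 -0.2715  0.056 ] [290.9 359.6]
[ 0.4256 -0.2134  0.056 ] [297.5 325.4]
[ 0.4366 -0.2544  0.056 ] [310.3 344.5]
h [ 0.43380177 -0.25212261  0.105     ] [0.0138103  0.02602496 0.        ]
h [ 0.43323345 -0.25116784  0.111     ] [0.01372734 0.02586863 0.        ]
```

```bash
cat >> h.py <<'E'
def go(p,yaw):
    """move row from measured pose to TCP p, pointing down, tool y at yaw (deg)"""
    s=bot.read_state(); R=s["ee_rot"]; a=np.radians(yaw)
    y=np.array([np.cos(a),np.sin(a),0]); z=np.array([0,0,-1.]); T=np.c_[np.cross(y,z),y,z]
    rv=np.degrees(cv2.Rodrigues(R.T@T)[0].ravel())
    print("t",s["time"],"pos",s["position"].round(4),"shift",(R.T@(np.array(p)-s["position"])).round(4),"turn",rv.round(2),"F",s["force"].round(2),"open",round(s["opening"],4),"grip",s["grip_force"])
E
python3 - <<'E'
from h import *
print(tri((413.5,267.25),(312.2,330.2)), tri((409.3,268.2),(311.25,345.75)))
for z in(.107,.111):print(onz("top",(413.5,267.25),z),onz("side",(312.2,330.2),z))
go((.435,-.253,.2),-25.8)
E
```

```text
(array([ 0.43660987, -0.25479111,  0.10346627]), np.float64(0.005469814249047966)) (array([ 0.43751532, -0.25504393,  0.0521325 ]), np.float64(0.0011903015219326576))
[ 0.43354255 -0.25389797  0.107     ] [ 0.43877883 -0.25680112  0.107     ]
[ 0.43316396 -0.25325306  0.111     ] [ 0.43811643 -0.2589475   0.111     ]
t 0.1 pos [0.1664 0.5237 0.2349] shift [-0.4913 -0.6588  0.0358] turn [-8.000e-02  6.000e-02  9.817e+01] F [0.49 0.28 0.08] open 0.093 grip 0.0
```

Request:
carry_out(steps=[[[0.093, -0.037, -0.05, 0.0, 0, 0, 10], [0.093, -0.074, -0.1, 0.0, 0, 0, 20], [0.093, -0.111, -0.15, 0.0, 0, 0, 30], [0.093, -0.148, -0.2, 0.0, 0, 0, 40], [0.093, -0.185, -0.25, 0.0, 0, 0, 50]]])

```text
time: 0.72
position: [0.2672, 0.2281, 0.2355]
ee_rot: [[-0.376, 0.927, 0.0], [0.927, 0.376, -0.0], [-0.0, 0.0, -1.0]]
force: [1.2, 0.4, 0.1]
opening: 0.093
grip_force: 0.0
```

```bash
python3 -c "
from h import *
go((.4365,-.255,.2),-25.8)"
```

```text
t 0.725 pos [0.2672 0.2281 0.2355] shift [-0.5113 -0.0248  0.0356] turn [2.000e-02 0.000e+00 4.789e+01] F [1.17 0.39 0.09] open 0.093 grip 0.0
```

Request:
carry_out(steps=[[[0.093, -0.06, -0.002, 0.0, 0, 0, 10], [0.093, -0.12, -0.005, 0.0, 0, 0, 20], [0.093, -0.18, -0.01, 0.0, 0, 0, 30], [0.093, -0.24, -0.012, 0.0, 0, 0, 40], [0.093, -0.3, -0.015, 0.0, 0, 0, 48]]])

```text
time: 1.35
position: [0.3676, -0.0553, 0.2357]
ee_rot: [[0.438, 0.899, 0.001], [0.899, -0.438, 0.0], [0.0, 0.001, -1.0]]
force: [1.8, 0.4, 0.3]
opening: 0.0931
grip_force: 0.0
```

```bash
python3 -c "
from h import *
go((.4365,-.255,.16),-25.8)"
```

```text
t 1.35 pos [ 0.3676 -0.0553  0.2357] shift [-0.1494  0.1494  0.0757] turn [ 0.03 -0.02 -0.17] F [1.8  0.37 0.33] open 0.0931 grip 0.0
```

Request:
carry_out(steps=[[[0.093, -0.037, 0.037, 0.01, 0, 0, 0], [0.093, -0.075, 0.075, 0.03, 0, 0, 0], [0.093, -0.112, 0.112, 0.05, 0, 0, 0], [0.093, -0.149, 0.149, 0.075, 0, 0, 0], [0.093, -0.149, 0.149, 0.075, 0, 0, 0]]])

```text
time: 1.98
position: [0.4368, -0.2543, 0.1578]
ee_rot: [[0.436, 0.9, -0.003], [0.9, -0.436, 0.003], [0.001, -0.004, -1.0]]
force: [-0.4, 0.2, -0.2]
opening: 0.0931
grip_force: 0.0
```

```bash
python3 -c "
from h import *
go((.4365,-.255,.088),-25.8)
a=bot.capture('side')[240:400,240:400,::-1];b=bot.capture('top')[190:350,340:500,::-1]
cv2.imwrite('pics/c1.png',cv2.resize(np.hstack([a,b]),(800,400),interpolation=2))"
```

```text
t 1.975 pos [ 0.4368 -0.2543  0.1578] shift [-0.0008  0.0003  0.0698] turn [-0.25 -0.05 -0.03] F [-0.39  0.18 -0.23] open 0.0931 grip 0.0
```

View pics/c1.png

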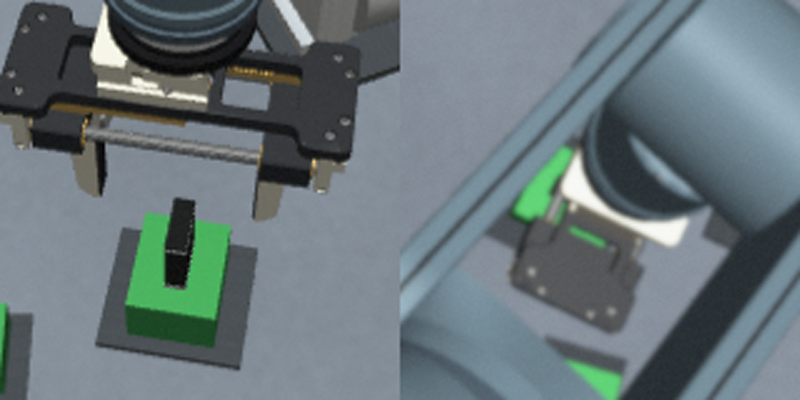

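Request:
carry_out(steps=[[[0.06, 0, 0, 0.03, 0, 0, 0], [0.05, 0, 0, 0.055, 0, 0, 0], [0.04, 0, 0, 0.076, 0, 0, 0], [0.03, 0, 0, 0.076, 0, 0, 0], [0.025, 0, 0, 0.076, 0, 0, 0]]], grip_force=15)

```text
time: 2.7
position: [0.4378, -0.2517, 0.0861]
ee_rot: [[0.432, 0.902, 0.001], [0.902, -0.432, -0.001], [-0.0, 0.002, -1.0]]
force: [-0.8, -0.3, 0.8]
opening: 0.0477
grip_force: 0.0
```

```bash
python3 -c "
from h import *
go((.4365,-.255,.082),-25.8)
a=bot.capture('side')[270:390,240:400,::-1]
cv2.imwrite('pics/c2.png',cv2.resize(a,(800,600),interpolation=2))"
```

```text
t 2.7 pos [ 0.4378 -0.2517  0.0861] shift [-0.0036  0.0002  0.0041] turn [0.11 0.03 0.22] F [-0.77 -0.31  0.83] open 0.0477 grip 0.0
```

View pics/c2.png

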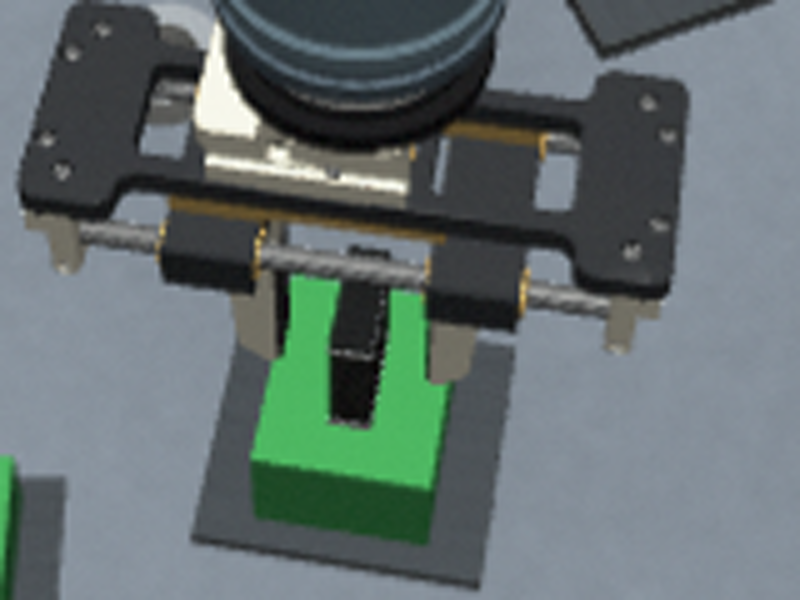

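The handle is centred between the fingers, around x=357 in the crop. I'll nudge 3 mm and close.

Request:
carry_out(steps=[[[0.035, -0.003, 0, 0.003, 0, 0, 0], [0.02, -0.003, 0, 0.003, 0, 0, 0], [0.008, -0.003, 0, 0.003, 0, 0, 0], [0.008, -0.003, 0, 0.003, 0, 0, 0], [0.008, -0.003, 0, 0.003, 0, 0, 0]]], grip_force=15)

```text
time: 3.38
position: [0.4361, -0.255, 0.0818]
ee_rot: [[0.433, 0.902, 0.0], [0.902, -0.433, -0.0], [-0.0, 0.0, -1.0]]
force: [-0.3, -0.1, 0.2]
opening: 0.0139
grip_force: 15.0
```

Request:
carry_out(steps=[[[0.008, 0, 0, 0, 0, 0, 0], [0.008, 0, 0, 0, 0, 0, 0], [0.008, 0, 0, 0, 0, 0, 0]]])

```text
time: 3.75
position: [0.4361, -0.2549, 0.0818]
ee_rot: [[0.433, 0.902, 0.0], [0.902, -0.433, -0.0], [-0.0, 0.0, -1.0]]
force: [0.9, -0.8, 1.9]
opening: 0.0139
grip_force: 15.0
```

```bash
python3 -c "
from h import *
go((.4365,-.255,.082),-25.8)"
```

```text
t 3.75 pos [ 0.4361 -0.2549  0.0818] shift [ 0.0001  0.0004 -0.0002] turn [0.02 0.01 0.17] F [ 0.89 -0.82  1.85] open 0.0139 grip 14.999710768461227
```

Request:
carry_out(steps=[[[0.008, 0, 0, -0.01, 0, 0, 0], [0.008, 0, 0, -0.03, 0, 0, 0], [0.008, 0, 0, -0.06, 0, 0, 0], [0.008, 0, 0, -0.11, 0, 0, 0], [0.008, 0, 0, -0.14, 0, 0, 0]]], grip_force=25)

```text
time: 4.38
position: [0.4363, -0.2548, 0.2243]
ee_rot: [[0.433, 0.902, 0.002], [0.902, -0.433, -0.001], [-0.0, 0.002, -1.0]]
force: [-0.1, -0.1, -1.8]
opening: 0.0138
grip_force: 25.0
```

```bash
python3 -c "
from h import *
go((.6282,-.0487,.200),6.1)"
```

```text
t 4.375 pos [ 0.4363 -0.2548  0.2243] shift [0.2689 0.0838 0.0244] turn [  0.1    0.06 -31.73] F [-0.14 -0.12 -1.79] open 0.0138 grip 24.999341368675232
```

Request:
carry_out(steps=[[[0.008, 0.054, 0.017, 0.0, 0, 0, -8], [0.008, 0.108, 0.034, 0.0, 0, 0, -16], [0.008, 0.162, 0.05, 0.0, 0, 0, -24], [0.008, 0.216, 0.067, 0.005, 0, 0, -31.7], [0.008, 0.269, 0.084, 0.022, 0, 0, -31.7]]])

```text
time: 5.0
position: [0.6296, -0.047, 0.2008]
ee_rot: [[-0.107, 0.994, 0.002], [0.994, 0.107, -0.001], [-0.001, 0.002, -1.0]]
force: [0.0, -0.6, -0.5]
opening: 0.0137
grip_force: 25.0
```

Request:
carry_out(steps=[[[0.008, 0, 0, 0, 0, 0, 0], [0.008, 0, 0, 0, 0, 0, 0]]])

```text
time: 5.25
position: [0.6275, -0.0485, 0.1994]
ee_rot: [[-0.106, 0.994, -0.002], [0.994, 0.106, -0.0], [0.0, -0.002, -1.0]]
force: [-1.2, -0.2, -1.7]
opening: 0.0137
grip_force: 25.0
```

```bash
python3 -c "
from h import *
go((.6282,-.0487,.186),6.1)
s=bot.capture('side');t=bot.capture('top')
cv2.imwrite('pics/s3.png',s[...,::-1]);cv2.imwrite('pics/t3.png',t[...,::-1])
a=s[150:250,320:420,::-1];b=t[120:220,240:340,::-1]
cv2.imwrite('pics/c3.png',cv2.resize(np.hstack([a,b]),(800,400),interpolation=2))"
```

```text
t 5.25 pos [ 0.6275 -0.0485  0.1994] shift [-0.0003  0.0007  0.0134] turn [-0.09 -0.    0.01] F [-1.22 -0.21 -1.69] open 0.0137 grip 24.99930739402771
```

View pics/c3.png

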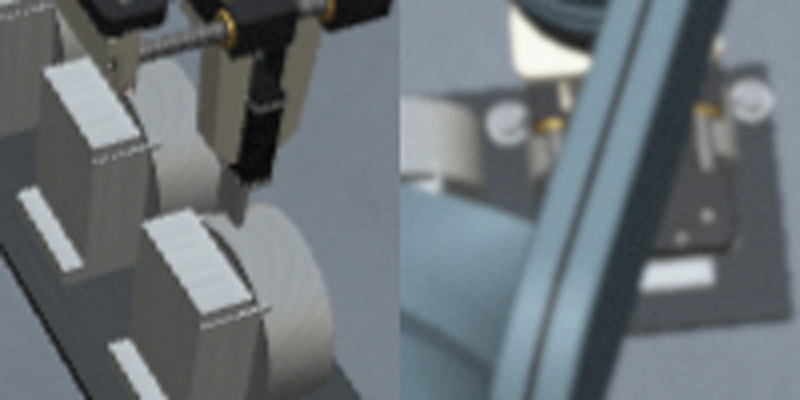

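```bash
python3 -c "
from h import *
a=np.radians(6.1);bx=np.array([np.cos(a),np.sin(a),0]);by=np.array([-np.sin(a),np.cos(a),0])
c=np.array([.6275,-.0485,0])
f=lambda x,y,z:proj('side',c+bx*x+by*y+[0,0,z]).round(1)
print('handle end bottom L,R',f(-.007,-.018,.1676),f(.007,-.018,.1676))
print('blade tip corners near L,R',f(-.002,-.01,.1336),f(.002,-.01,.1336),'far',f(-.002,.01,.1336))
print('x per mm',f(.001,0,.15)-f(0,0,.15),f(0,.001,.15)-f(0,0,.15))
I=cv2.imread('pics/s3.png').min(2)
for r in range(184,212,2): print(r,I[r,370:396].tolist())
J=cv2.imread('pics/side0.png').min(2)
for r in range(204,226,3): print(r,J[r,360:394].tolist())
m=np.array([.5990,.0688,.11])
g1=m-by*.12
for n in('side','top'):
  print(n,'upright1 inner edge ends pred',[proj(n,g1+bx*.0135+by*y).round(1) for y in(.032,0,-.032)],'outer',[proj(n,g1-bx*.0135+by*y).round(1) for y in(.032,0,-.032)])
T=cv2.imread('pics/top0.png').min(2)
for cc in(290,298,306): print(cc,T[150:182,cc].tolist())
"
```

```text
handle end bottom L,R [380.7 198.9] [387.6 196.8]
blade tip corners near L,R [378.9 208.2] [380.8 207.7] far [374.1 201.1]
x per mm [ 0.5 -0.1] [-0.2 -0.4]
184 [132, 82, 70, 77, 87, 89, 87, 89, 90, 88, 45, 11, 12, 12, 12, 17, 13, 16, 12, 54, 84, 93, 112, 117, 119, 117]
186 [155, 133, 91, 81, 89, 89, 87, 87, 88, 74, 30, 12, 10, 10, 7, 11, 13, 10, 14, 76, 108, 116, 119, 118, 118, 116]
188 [150, 150, 147, 122, 90, 86, 89, 89, 88, 54, 21, 14, 8, 14, 16, 12, 15, 11, 38, 109, 119, 117, 118, 116, 115, 116]
190 [140, 141, 142, 141, 118, 79, 82, 76, 73, 38, 15, 11, 13, 17, 15, 14, 11, 16, 83, 111, 117, 118, 117, 117, 118, 116]
192 [133, 134, 134, 133, 132, 90, 67, 49, 29, 15, 8, 9, 12, 10, 11, 19, 12, 22, 108, 117, 119, 119, 118, 118, 117, 117]
194 [123, 125, 126, 123, 110, 75, 65, 63, 62, 59, 20, 11, 17, 12, 27, 25, 40, 55, 110, 117, 117, 118, 118, 119, 118, 117]
196 [118, 114, 111, 113, 88, 68, 65, 64, 62, 62, 49, 66, 56, 94, 86, 88, 97, 103, 115, 121, 119, 119, 119, 118, 120, 119]
198 [104, 103, 102, 102, 75, 64, 64, 60, 61, 65, 72, 71, 107, 118, 122, 122, 123, 121, 121, 119, 118, 120, 118
[... 2297 characters left out ...]
array([362.4, 217.3]), array([370., 229.])]
top upright1 inner edge ends pred [array([279.8, 160.9]), array([297.6, 159.3]), array([315.4, 157.6])] outer [array([281.1, 175.5]), array([299. , 173.9]), array([316.9, 172.2])]
290 [165, 168, 167, 168, 170, 169, 166, 150, 119, 98, 122, 170, 197, 204, 204, 206, 203, 203, 204, 202, 205, 203, 203, 203, 193, 166, 127, 96, 82, 82, 81, 83]
298 [169, 168, 168, 169, 168, 164, 145, 117, 93, 116, 166, 195, 202, 204, 203, 200, 202, 202, 203, 203, 203, 204, 203, 197, 173, 136, 102, 89, 83, 82, 83, 80]
306 [166, 170, 170, 168, 168, 159, 135, 106, 110, 148, 184, 199, 203, 199, 198, 196, 196, 196, 197, 196, 198, 196, 195, 179, 147, 106, 85, 81, 84, 81, 81, 82]
```

```bash
python3 -c "
from h import *
go((.6285,-.051,.179),6.2)"
```

```text
t 5.35 pos [ 0.6275 -0.0496  0.2003] shift [-0.0014  0.0008  0.0213] turn [ 0.    0.03 -0.2 ] F [-0.13 -0.92 -0.21] open 0.0143 grip 24.999162554740906
```

Request:
carry_out(steps=[[[0.008, -0.0015, 0.001, 0.01, 0, 0, 0], [0.008, -0.0015, 0.001, 0.018, 0, 0, 0], [0.008, -0.0015, 0.001, 0.021, 0, 0, 0], [0.008, -0.0015, 0.001, 0.021, 0, 0, 0]]])

```text
time: 5.85
position: [0.629, -0.0501, 0.1782]
ee_rot: [[-0.105, 0.994, -0.001], [0.994, 0.105, 0.0], [0.0, -0.001, -1.0]]
force: [0.3, 0.5, -2.2]
opening: 0.0141
grip_force: 25.0
```

Request:
carry_out(steps=[[[0.008, 0, 0, 0.0015, 0, 0, 0], [0.008, 0, 0, 0.003, 0, 0, 0], [0.008, 0, 0, 0.0045, 0, 0, 0], [0.008, 0, 0, 0.0045, 0, 0, 0]]])

```text
time: 6.35
position: [0.6292, -0.0499, 0.174]
ee_rot: [[-0.106, 0.994, -0.0], [0.994, 0.106, 0.0], [0.0, -0.0, -1.0]]
force: [0.4, -0.2, -1.8]
opening: 0.014
grip_force: 25.0
```

Request:
carry_out(steps=[[[0.008, 0, 0, 0.001, 0, 0, 0], [0.008, 0, 0, 0.002, 0, 0, 0], [0.008, 0, 0, 0.003, 0, 0, 0], [0.008, 0, 0, 0.003, 0, 0, 0]]])

```text
time: 6.85
position: [0.6292, -0.05, 0.171]
ee_rot: [[-0.106, 0.994, -0.0], [0.994, 0.106, 0.0], [0.0, -0.0, -1.0]]
force: [0.4, -0.5, -1.0]
opening: 0.0141
grip_force: 25.0
```

Request:
carry_out(steps=[[[0.008, 0, 0, 0.001, 0, 0, 0], [0.008, 0, 0, 0.002, 0, 0, 0], [0.008, 0, 0, 0.003, 0, 0, 0], [0.008, 0, 0, 0.003, 0, 0, 0]]])

```text
time: 7.35
position: [0.6292, -0.05, 0.168]
ee_rot: [[-0.106, 0.994, -0.0], [0.994, 0.106, 0.0], [0.0, -0.0, -1.0]]
force: [0.4, -1.0, -1.1]
opening: 0.0136
grip_force: 25.0
```

Request:
carry_out(steps=[[[0.008, 0, 0, 0.001, 0, 0, 0], [0.008, 0, 0, 0.002, 0, 0, 0], [0.008, 0, 0, 0.003, 0, 0, 0], [0.008, 0, 0, 0.003, 0, 0, 0]]])

```text
time: 7.85
position: [0.6292, -0.0499, 0.165]
ee_rot: [[-0.106, 0.994, -0.0], [0.994, 0.106, 0.0], [0.0, -0.0, -1.0]]
force: [0.4, -0.7, -1.4]
opening: 0.0136
grip_force: 25.0
```

Request:
carry_out(steps=[[[0.008, 0, 0, 0.001, 0, 0, 0], [0.008, 0, 0, 0.002, 0, 0, 0], [0.008, 0, 0, 0.003, 0, 0, 0], [0.008, 0, 0, 0.003, 0, 0, 0]]])

```text
time: 8.35
position: [0.6292, -0.05, 0.162]
ee_rot: [[-0.106, 0.994, -0.0], [0.994, 0.106, 0.0], [0.0, -0.0, -1.0]]
force: [-0.8, 1.0, -1.5]
opening: 0.0139
grip_force: 25.0
```

Request:
carry_out(steps=[[[0.008, 0, 0, 0.001, 0, 0, 0], [0.008, 0, 0, 0.002, 0, 0, 0], [0.008, 0, 0, 0.003, 0, 0, 0], [0.008, 0, 0, 0.003, 0, 0, 0]]])

```text
time: 8.85
position: [0.6293, -0.05, 0.1591]
ee_rot: [[-0.106, 0.994, -0.0], [0.994, 0.106, 0.0], [0.0, -0.0, -1.0]]
force: [0.3, 0.0, -1.4]
opening: 0.0142
grip_force: 25.0
```

Request:
carry_out(steps=[[[0.008, 0, 0, 0.001, 0, 0, 0], [0.008, 0, 0, 0.002, 0, 0, 0], [0.008, 0, 0, 0.002, 0, 0, 0]]])

```text
time: 9.22
position: [0.6293, -0.05, 0.157]
ee_rot: [[-0.106, 0.994, -0.0], [0.994, 0.106, 0.0], [0.0, -0.0, -1.0]]
force: [0.5, 0.7, -1.4]
opening: 0.0139
grip_force: 25.0
```

Request:
carry_out(steps=[[[0.008, 0, 0, 0.001, 0, 0, 0], [0.008, 0, 0, 0.002, 0, 0, 0], [0.008, 0, 0, 0.003, 0, 0, 0], [0.008, 0, 0, 0.003, 0, 0, 0]]])

```text
time: 9.72
position: [0.6292, -0.05, 0.154]
ee_rot: [[-0.106, 0.994, -0.0], [0.994, 0.106, 0.0], [0.0, -0.0, -1.0]]
force: [-0.3, 0.5, -1.7]
opening: 0.0142
grip_force: 25.0
```

Request:
carry_out(steps=[[[0.008, 0, 0, 0.001, 0, 0, 0], [0.008, 0, 0, 0.002, 0, 0, 0], [0.008, 0, 0, 0.002, 0, 0, 0]]])

```text
time: 10.1
position: [0.6292, -0.05, 0.152]
ee_rot: [[-0.106, 0.994, -0.0], [0.994, 0.106, 0.0], [0.0, -0.0, -1.0]]
force: [0.2, 0.4, -1.5]
opening: 0.0139
grip_force: 25.0
```

Request:
carry_out(steps=[[[0.008, 0, 0, 0.001, 0, 0, 0], [0.008, 0, 0, 0.002, 0, 0, 0], [0.008, 0, 0, 0.003, 0, 0, 0], [0.008, 0, 0, 0.003, 0, 0, 0]]])

```text
time: 10.6
position: [0.6292, -0.05, 0.149]
ee_rot: [[-0.106, 0.994, -0.0], [0.994, 0.106, 0.0], [0.0, -0.0, -1.0]]
force: [1.0, 0.8, -1.3]
opening: 0.0142
grip_force: 25.0
```

Request:
carry_out(steps=[[[0.008, 0, 0, 0.001, 0, 0, 0], [0.008, 0, 0, 0.002, 0, 0, 0], [0.008, 0, 0, 0.002, 0, 0, 0]]])

```text
time: 10.98
position: [0.6292, -0.05, 0.147]
ee_rot: [[-0.106, 0.994, -0.0], [0.994, 0.106, 0.0], [0.0, -0.0, -1.0]]
force: [1.3, 0.4, -1.3]
opening: 0.0137
grip_force: 25.0
```

Request:
carry_out(steps=[[[0.008, 0, 0, 0.001, 0, 0, 0], [0.008, 0, 0, 0.002, 0, 0, 0], [0.008, 0, 0, 0.002, 0, 0, 0]]])

```text
time: 11.35
position: [0.6292, -0.05, 0.145]
ee_rot: [[-0.106, 0.994, -0.0], [0.994, 0.106, 0.0], [0.0, -0.0, -1.0]]
force: [-0.7, 0.2, -1.7]
opening: 0.0142
grip_force: 25.0
```

Request:
carry_out(steps=[[[0.008, 0, 0, 0.001, 0, 0, 0], [0.008, 0, 0, 0.0015, 0, 0, 0], [0.008, 0, 0, 0.0015, 0, 0, 0]]])

```text
time: 11.72
position: [0.6292, -0.05, 0.1436]
ee_rot: [[-0.106, 0.994, -0.0], [0.994, 0.106, 0.0], [0.0, -0.0, -1.0]]
force: [0.4, 0.2, -2.0]
opening: 0.0139
grip_force: 25.0
```

Request:
carry_out(steps=[[[0.008, 0, 0, 0.0005, 0, 0, 0], [0.008, 0, 0, 0.001, 0, 0, 0], [0.008, 0, 0, 0.0015, 0, 0, 0], [0.008, 0, 0, 0.0015, 0, 0, 0]]])

```text
time: 12.22
position: [0.6293, -0.05, 0.1421]
ee_rot: [[-0.106, 0.994, -0.0], [0.994, 0.106, 0.0], [0.0, -0.0, -1.0]]
force: [0.1, -0.1, -1.4]
opening: 0.0139
grip_force: 25.0
```

Request:
carry_out(steps=[[[0.008, 0, 0, 0.0005, 0, 0, 0], [0.008, 0, 0, 0.001, 0, 0, 0], [0.008, 0, 0, 0.0015, 0, 0, 0], [0.008, 0, 0, 0.0015, 0, 0, 0]]])

```text
time: 12.72
position: [0.6293, -0.05, 0.1417]
ee_rot: [[-0.106, 0.994, 0.001], [0.994, 0.106, -0.0], [-0.0, 0.001, -1.0]]
force: [-2.3, 0.1, 6.2]
opening: 0.0143
grip_force: 25.0
```

```bash
python3 -c "
from h import *
s=bot.capture('side');go((.6285,-.051,.1418),6.2)
cv2.imwrite('pics/c4.png',cv2.resize(s[130:250,310:470,::-1],(800,600),interpolation=2))"
```

```text
t 12.775 pos [ 0.6294 -0.05    0.1418] shift [-0.0009 -0.001  -0.    ] turn [ 0.05  0.02 -0.13] F [-2.45 -0.83  6.17] open 0.0142 grip 25.00057339668274
```

View pics/c4.png

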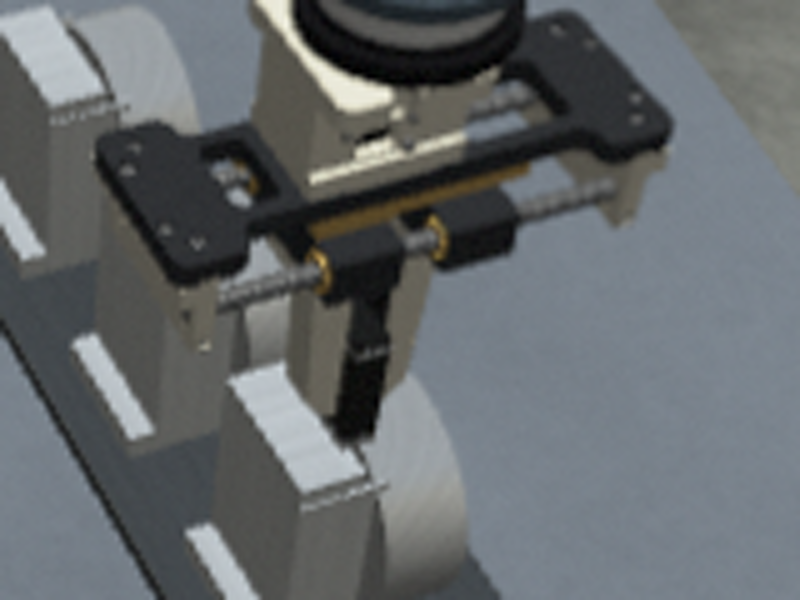

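The handle's shoulder sits on upright 1 (about (355,435) in the crop) with its blade in the gap. Contact came at TCP 0.1417, against the 0.1418 expected for fully home, so I'll let go.

Request:
carry_out(steps=[[[0.008, 0, 0, -0.0005, 0, 0, 0], [0.02, 0, 0, -0.0005, 0, 0, 0], [0.04, 0, 0, -0.0005, 0, 0, 0], [0.05, 0, 0, -0.0005, 0, 0, 0], [0.05, 0, 0, -0.0005, 0, 0, 0]]])

```text
time: 13.4
position: [0.6293, -0.05, 0.1409]
ee_rot: [[-0.106, 0.994, -0.0], [0.994, 0.106, 0.0], [0.0, -0.0, -1.0]]
force: [-0.9, 0.5, 0.4]
opening: 0.0453
grip_force: 0.0
```

Request:
carry_out(steps=[[[0.05, 0, 0, -0.01, 0, 0, 0], [0.05, 0, 0, -0.03, 0, 0, 0], [0.05, 0, 0, -0.06, 0, 0, 0], [0.05, 0, 0, -0.1, 0, 0, 0], [0.05, 0, 0, -0.14, 0, 0, 0]]])

```text
time: 14.02
position: [0.6292, -0.0499, 0.2831]
ee_rot: [[-0.106, 0.994, 0.001], [0.994, 0.106, -0.0], [-0.0, 0.001, -1.0]]
force: [0.1, -0.2, 0.1]
opening: 0.05
grip_force: 0.0
```

```bash
python3 -c "
from h import *
s=bot.capture('side');go((.6285,-.051,.1418),6.2)
cv2.imwrite('pics/c5.png',cv2.resize(s[130:250,310:470,::-1],(800,600),interpolation=2))"
```

```text
t 14.075 pos [ 0.6313 -0.0504  0.2897] shift [ 0.0003 -0.0043  0.1479] turn [ 0.56  0.21 -0.13] F [1.96 0.26 3.61] open 0.0502 grip 0.0
```

View pics/c5.png

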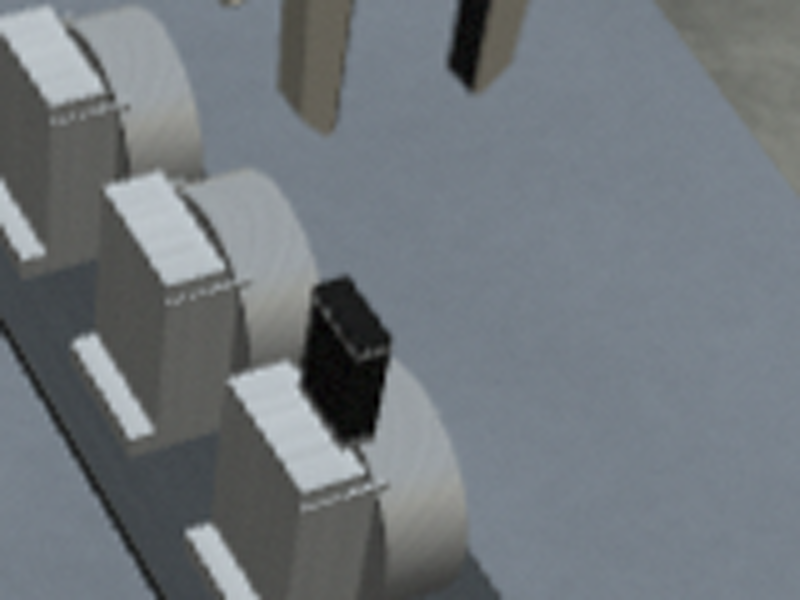

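The gauge stands upright on upright 1, centred on its edge at about (330,415) in the crop, and the gripper is clear of it.

Request:
carry_out(steps=[[[0.05, 0, 0, 0, 0, 0, 0], [0.05, 0, 0, 0, 0, 0, 0]]])

```text
time: 14.32
position: [0.6287, -0.0498, 0.2801]
ee_rot: [[-0.106, 0.994, -0.002], [0.994, 0.106, 0.0], [0.001, -0.002, -1.0]]
force: [0.5, 0.3, 0.5]
opening: 0.0502
grip_force: 0.0
```

```bash
python3 -c "
from plant import bot
print(bot.close_job())"
```

```text
the job is handed in; nothing more can be done
None
```

The feeler gauge is fully home in gap 1, the first gap tried: it went in without jamming, its shoulder sits on the upright, it has been let go, and the job was handed in at about 14 s.

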